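Sort a stripped torch head's parts on a tip-up sorting board

ROBOT

A 7-joint arm with a two-finger parallel gripper is mounted at the origin on the work surface. World frame = base frame: x ahead of the robot, y to its left, z up, the work surface at z = 0. Lengths are in m, angles in rad, forces in N, time in s.
With the tool pointing down it reaches from about 0.425 to 0.95 m from the base axis. Payload 4.7 kg.
Tool frame: the origin (TCP) lies midway between the tips of the shut fingers; the grasp point (between the pads) lies 19 mm behind it (env.grasp_offset is the distance from the TCP to the grasp point, in m); z points along the fingers, y is the line along which they close (so a half turn about z gives the same grasp; the last joint's range is limited). The gripper opens to 87 mm and grips with 3 to 60 N. Pads are 19 mm wide; open, the fingers measure 117 mm over their backs; the gripper's body (75 mm by 190 mm) begins 51 mm behind the grasp point.
Start: joints at [-1.225, 0.469, -0.049, 1.532, 0.024, 1.141, -0.082], TCP at [0.247, 0.628, 0.223] pointing down, gripper open.
Joint ranges: [-2.59, 2.59], [-0.33, 1.99], [-1.39, 1.29], [0.1, 2.45], [-1.04, 4.18], [0.21, 1.99], [-2.66, 2.66]. Speed limits (rad/s): [2.57, 2.57, 3.14, 3.14, 3.14, 3.14, 3.14].

INTERFACE

Orientations are given as [roll, pitch, yaw] about the fixed x, y, z axes, in that order (R = Rz(yaw) Ry(pitch) Rx(roll)).
In Python, from workcell import telemetry, grab_frame, get_calibration, order, env gives the robot as it stands.
- The arm moves only by the shell command python3 -m jog 'ROWS' [OPENING]. ROWS is JSON, a list of rows, each a list of 4 numbers: the shift along the tool's x, y, z in mm, then the turn about the tool's z in rad. In form: [[tx, ty, tz, roll], ...]. A call has 1 to 10 rows; each row is the pose to reach, as a shift and turn from the pose commanded when the call began, along the tool's axes at that moment; what a row does not reach only later rows make up. A row lasts 1/10 s, in which the tool goes at most 50 mm and 8.59 degrees, less where a joint would pass 70% of its speed; a pose out of reach is approached as far as the arm can. A call with a gripper value outside its range is refused whole. OPENING is the finger opening in mm, from 0 to 87, set as the call begins (- or left out, the last holds). The fingers move at their own pace and stop on an object; the grip force is fixed at half the most. Time passes only in rows, so rows that repeat a pose let the fingers close. It gives the time, the measured TCP pose, the force, the opening and the grip force at its end, in the units of the state.
- telemetry.sense(): the state, without advancing time (a new reading comes with each control period).
- grab_frame(name): name is "side" or "top" or "wrist"; returns (picture, depth): 480x640x3 uint8, red, green, blue; 480x640 float32, m along the optical axis (not along the pixel's ray), 0 where there is no reading.
- get_calibration(name): a dict with "fx", "fy", "cx", "cy" (pixels), "xyz" and "attitude" of the camera in the world. Camera axes: x right, y down, z forward; pixel columns grow to the right and rows downward; lengths in m; the calibration is good to about 2 mm. A picture is of the moment at which its call begins: read the wrist's pose just before it. get_calibration takes no time and is no camera call; for the wrist camera it gives the pose at the moment of the call.
- order.sign_off(): hands the job in; it is judged then, once.
The state is a dict: "time_s": time; "joint_pos": joint angles; "qd": joint speeds; "tau": joint torques, N m; "tool_pos": TCP position; "ee_rot": TCP orientation; "ft_force": force on the tool from outside, world axes, zero at the start; "moment": the same for the moment, N m; "gripper_width": finger opening in m; "gripper_force": force on a finger pad.
Only numpy, scipy, OpenCV 4.12 (cv2) and the standard library are available. Lean on these libraries where they do the work, as an engineer would, in place of code of your own. Each camera call takes 0.05 s, during which the arm holds its last target. There are 200 camera calls.

TASK

Clear the sorting board: first put the wooden offcuts that block its lower end into the tall scrap bin, then raise the board's handle end just far enough that the rollers roll off into the catch trough while the flat parts (clamp plates and round cover) stay on it, and let the board back down level. Then put the flat parts into the low parts tray, and leave the tools and other things on the bench where they are.

Things in the scene. Friction and masses are not known exactly. Their poses are not given: they have to be found in the camera images.
- stand: Fixed grey sorting stand, 370 x 530 mm. Origin on the bench under the middle of its board; x along the hinge, y from trough to handle, z up. The level board's top face is 75 mm above the bench, x -175 to 175, y -182 (open lip over the trough) to 175 mm, with 14 mm rims at both sides and the back.
- trough (a point): Middle of the floor of the catch trough fixed along the stand's -y side (stand frame y -238 mm, 5 mm above the bench; axes as the stand's). Open on top, inside 362 (x) x 107 (y) mm; wall on the board's side 55 mm high, end walls 90 mm, outer wall 105 mm.
- board (a joint): Tilt of the hinged board, rad: 0 level (rest), grows as the handle end is raised, up to 0.7. Let go, it sinks level by its own weight, slowed by a damper; lifting needs about 6 to 14 N at the handle. Rollers on it start to roll at about 0.08 to 0.13 rad, flat things start to slide at about 0.45 rad.
- board_hinge (a point): Middle of the hinge line (stand frame y -170 mm, 71 mm above the bench). Its axes tilt with the board: x along the hinge, y up the board to the handle, z out of its top face, which lies 4 mm above this point. The handle end rises for a positive turn about x.
- handle (a point): Middle of the board's handle: a round steel bar 14 mm thick, 190 mm long, parallel to the hinge, 395 mm from it, 83 mm above the bench when level. It stands 43 mm clear of the board's back rim on two brackets 85 mm either side of the middle; it can be pinched from above and can turn between finger pads.
- scrap_bin: Scrap bin for the wood: grey open box 190 (x) x 160 (y) x 110 mm high, 4 mm walls and floor, fixed. It is the taller of the two boxes, on the left or the right of the stand. Origin under its centre on the bench.
- parts_tray: Parts tray for the flat parts: grey open box 190 (x) x 160 (y) x 60 mm high, 4 mm walls and floor, fixed. It is the lower of the two boxes, on the other side of the stand. Origin under its centre on the bench.
- roller0_mid (a point): Centre of a guide roller: light-alloy cylinder 40 mm in diameter, 70 mm long, with a bore; lies on the board, x along its axis (roughly along the hinge). 0.18 kg. Two or three rollers are present.
- roller1_mid (a point): Centre of a guide roller: light-alloy cylinder 40 mm in diameter, 70 mm long, with a bore; lies on the board, x along its axis (roughly along the hinge). 0.18 kg. Two or three rollers are present.
- roller2_mid (a point): Centre of a guide roller: light-alloy cylinder 40 mm in diameter, 70 mm long, with a bore; lies on the board, x along its axis (roughly along the hinge). 0.18 kg. Two or three rollers are present.
- plate0_mid (a point): Centre of a flat clamp plate: light-alloy slab 45 (x) x 90 (y) x 16 (z) mm with two holes; lies flat on the board near the handle end, its y roughly up the board. 0.17 kg.
- plate1_mid (a point): Centre of a flat clamp plate: light-alloy slab 45 (x) x 90 (y) x 16 (z) mm with two holes; lies flat on the board near the handle end, its y roughly up the board. 0.17 kg.
- cover_mid (a point): Centre of a flat round cover: light-alloy disc 62 mm in diameter, 16 mm thick (z), lying flat on the board near the handle end. 0.13 kg. It counts as a flat part. Of the two plates and the cover, two or three are present.
- offcut0_mid (a point): Centre of a sawn wooden packing offcut, 75 (x) x 45 (y) x 40 (z) mm; lies on the board between the rollers and the lip, x roughly along the hinge. 75 g. Two or three offcuts are present.
- offcut1_mid (a point): Centre of a sawn wooden packing offcut, 66 (x) x 45 (y) x 36 (z) mm; lies on the board between the rollers and the lip, x roughly along the hinge. 75 g. Two or three offcuts are present.
- offcut2_mid (a point): Centre of a sawn wooden packing offcut, 80 (x) x 45 (y) x 40 (z) mm, the last 22 mm at its +x end notched down to 22 mm high; lies on the board between the rollers and the lip, x roughly along the hinge. 75 g. Two or three offcuts are present.
- screwdriver: Screwdriver lying on the bench round the stand; to be left alone. Origin on its underside.
- wrench: Open-ended wrench lying on the bench round the stand; to be left alone. Origin on its underside.
- grease_tin: Grease tin, 70 mm across and 100 mm high, standing on the bench round the stand; to be left alone. Origin on its underside.
- spare_knob: Black hand knob, 55 mm high, standing on the bench round the stand; to be left alone. Origin on its underside.
- nozzle: Copper nozzle, 70 mm high, standing on the bench round the stand; to be left alone. Origin on its underside.

How it is judged:
On the way, in this order (a step that is already met when the one before it is completed fails the run):
1. all wooden offcuts are in the scrap bin (x of offcut0_mid in the frame of scrap_bin between -0.095 and 0.095 m and y of offcut0_mid in the frame of scrap_bin between -0.08 and 0.08 m and z of offcut0_mid in the frame of scrap_bin between 0 and 0.105 m and x of offcut1_mid in the frame of scrap_bin between -0.095 and 0.095 m and y of offcut1_mid in the frame of scrap_bin between -0.08 and 0.08 m and z of offcut1_mid in the frame of scrap_bin between 0 and 0.105 m and x of offcut2_mid in the frame of scrap_bin between -0.095 and 0.095 m and y of offcut2_mid in the frame of scrap_bin between -0.08 and 0.08 m and z of offcut2_mid in the frame of scrap_bin between 0 and 0.105 m), for 0.2 s.
2. the board is tipped by its handle end (over 0.06 rad) with rollers still on it (value of joint board above 0.06 rad and ((x of roller0_mid in the frame of board_hinge between -0.18 and 0.18 m and y of roller0_mid in the frame of board_hinge between 0 and 0.35 m and z of roller0_mid in the frame of board_hinge between 0 and 0.06 m) or (x of roller1_mid in the frame of board_hinge between -0.18 and 0.18 m and y of roller1_mid in the frame of board_hinge between 0 and 0.35 m and z of roller1_mid in the frame of board_hinge between 0 and 0.06 m) or (x of roller2_mid in the frame of board_hinge between -0.18 and 0.18 m and y of roller2_mid in the frame of board_hinge between 0 and 0.35 m and z of roller2_mid in the frame of board_hinge between 0 and 0.06 m))).
3. all rollers are in the catch trough and all flat parts are still on the board (x of roller0_mid in the frame of stand between -0.185 and 0.185 m and y of roller0_mid in the frame of stand between -0.3 and -0.175 m and z of roller0_mid in the frame of stand between 0 and 0.07 m and x of roller1_mid in the frame of stand between -0.185 and 0.185 m and y of roller1_mid in the frame of stand between -0.3 and -0.175 m and z of roller1_mid in the frame of stand between 0 and 0.07 m and x of roller2_mid in the frame of stand between -0.185 and 0.185 m and y of roller2_mid in the frame of stand between -0.3 and -0.175 m and z of roller2_mid in the frame of stand between 0 and 0.07 m and x of plate0_mid in the frame of board_hinge between -0.18 and 0.18 m and y of plate0_mid in the frame of board_hinge between 0 and 0.35 m and z of plate0_mid in the frame of board_hinge between 0 and 0.06 m and x of plate1_mid in the frame of board_hinge between -0.18 and 0.18 m and y of plate1_mid in the frame of board_hinge between 0 and 0.35 m and z of plate1_mid in the frame of board_hinge between 0 and 0.06 m and x of cover_mid in the frame of board_hinge between -0.18 and 0.18 m and y of cover_mid in the frame of board_hinge between 0 and 0.35 m and z of cover_mid in the frame of board_hinge between 0 and 0.06 m), for 0.2 s.
At the end, for the whole second after the job is handed in: Every roller lies in the catch trough, every flat part lies in the parts tray (centre inside its walls and below the rim), every offcut lies in the scrap bin likewise, the board is down level (within 0.03 rad) and all are at rest (all of step 1 and x of roller0_mid in the frame of stand between -0.185 and 0.185 m and y of roller0_mid in the frame of stand between -0.3 and -0.175 m and z of roller0_mid in the frame of stand between 0 and 0.07 m and x of roller1_mid in the frame of stand between -0.185 and 0.185 m and y of roller1_mid in the frame of stand between -0.3 and -0.175 m and z of roller1_mid in the frame of stand between 0 and 0.07 m and x of roller2_mid in the frame of stand between -0.185 and 0.185 m and y of roller2_mid in the frame of stand between -0.3 and -0.175 m and z of roller2_mid in the frame of stand between 0 and 0.07 m and x of plate0_mid in the frame of parts_tray between -0.095 and 0.095 m and y of plate0_mid in the frame of parts_tray between -0.08 and 0.08 m and z of plate0_mid in the frame of parts_tray between 0 and 0.06 m and x of plate1_mid in the frame of parts_tray between -0.095 and 0.095 m and y of plate1_mid in the frame of parts_tray between -0.08 and 0.08 m and z of plate1_mid in the frame of parts_tray between 0 and 0.06 m and x of cover_mid in the frame of parts_tray between -0.095 and 0.095 m and y of cover_mid in the frame of parts_tray between -0.08 and 0.08 m and z of cover_mid in the frame of parts_tray between 0 and 0.06 m and value of joint board below 0.03 rad and linear speed of each of roller0, roller1, roller2, plate0, plate1, cover, offcut0, offcut1, offcut2 below 0.05 m/s); the robot touches nothing.
It fails at once if the screwdriver is moved more than 40 mm (distance of screwdriver from where it was at the start of the episode above 0.04 m).
It fails at once if the wrench is moved more than 40 mm (distance of wrench from where it was at the start of the episode above 0.04 m).
It fails at once if the grease tin is moved more than 40 mm (distance of grease_tin from where it was at the start of the episode above 0.04 m).
It fails at once if the spare knob is moved more than 40 mm (distance of spare_knob from where it was at the start of the episode above 0.04 m).
It fails at once if the nozzle is moved more than 40 mm (distance of nozzle from where it was at the start of the episode above 0.04 m).
Of roller0, roller1, roller2 only 2 to 3 are there at a start; the rules pass over those that are not, and their reading is None.
Of plate0, plate1, cover only 2 to 3 are there at a start; the rules pass over those that are not, and their reading is None.
Of offcut0, offcut1, offcut2 only 2 to 3 are there at a start; the rules pass over those that are not, and their reading is None.
At some moment in a run one of plate0, plate1, cover, offcut0, offcut1, offcut2 may be knocked a few centimetres aside while the robot is not near it.
It also fails if it takes over 210 s, if anything falls off the work surface, if the arm or the gripper's body presses on something with over 40 N, if the wrist force passes 120 N, or if a joint passes its speed limit or range.

## Working session

There is one attempt and no reset: what is moved stays moved. The work goes in short steps, Python scripts to look and compute and a shell command to move; the robot and the scene stay as the last step left them, time stands still between calls to the robot, and variables do not carry over. Pictures are saved under pics/ and viewed, at most 14 in all, crops included, and the job is handed in when it is done.

```bash
ls; mkdir -p pics; cat > h.py <<'E'
import numpy as np, cv2
from scipy.spatial.transform import Rotation as R
from workcell import telemetry, grab_frame, get_calibration, order, env
def cloud(name):
    c=get_calibration(name); p,d=grab_frame(name)
    v,u=np.mgrid[:480,:640]
    P=np.stack([(u-c['cx'])/c['fx']*d,(v-c['cy'])/c['fy']*d,d],-1)
    W=P@R.from_euler('xyz',c['attitude']).as_matrix().T+np.array(c['xyz'])
    W[d==0]=np.nan
    return p,d,W
def save(n,p): cv2.imwrite(f'pics/{n}.png',p[:,:,::-1])
E
python3 - <<'E'
from h import *
for n in ('top','side'):
    p,d,W=cloud(n); save(n,p); np.save(n+'.npy',W); c=get_calibration(n); print(n,c)
print(telemetry.sense(), env.grasp_offset)
E
```

```text
pics
top {'fx': 561.0746588564243, 'fy': 561.0746588564243, 'cx': 316.87477393111607, 'cy': 248.94430005084322, 'xyz': array([0.34239135, 0.01596406, 1.41804633]), 'attitude': array([-2.98235930e+00, -1.39921380e-03, -1.57739586e+00])}
side {'fx': 621.6497466200482, 'fy': 621.6497466200482, 'cx': 316.38693886681807, 'cy': 247.16893734538448, 'xyz': array([-0.10560321, -0.87634292,  0.70133969]), 'attitude': array([-2.09305446e+00, -1.27215841e-03, -6.37827628e-01])}
{'time_s': 0.1, 'joint_pos': array([-1.22490667,  0.46940678, -0.04859921,  1.53354486,  0.02412366,
        1.1409954 , -0.08230369]), 'qd': array([-0.00075205, -0.00017837,  0.00085238, -0.00343638, -0.00253984,
        0.00010106,  0.00025573]), 'tau': array([ 4.62139451e-04, -5.09168887e+01, -8.12539039e-02, -2.36829114e+01,
       -6.15223381e-02,  3.44344019e-02,  4.45231615e-05]), 'tool_pos': array([0.24690057, 0.62766035, 0.22158592]), 'ee_rot': array([-3.13982651e+00,  7.95544572e-05,  2.76684142e+00]), 'ft_force': array([ 0.26998823,  0.08438498, -0.06689621]), 'moment': array([0.01115936, 0.00123569, 0.01905635]), 'gripper_force': 0.0, 'gripper_width': 0.08710001678042018} 0.0187
```

View pics/top.png

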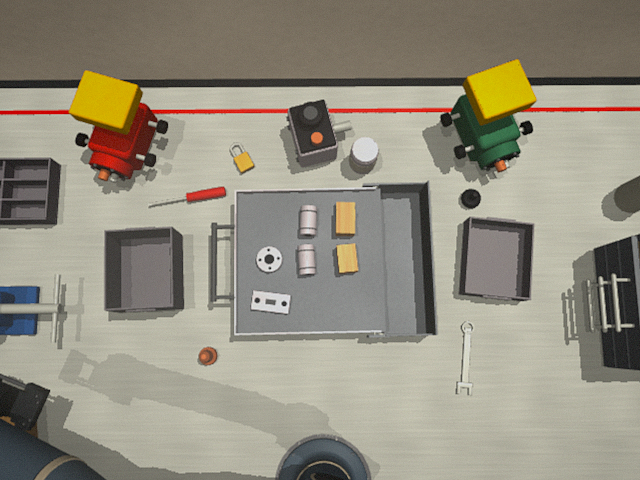

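View pics/side.png

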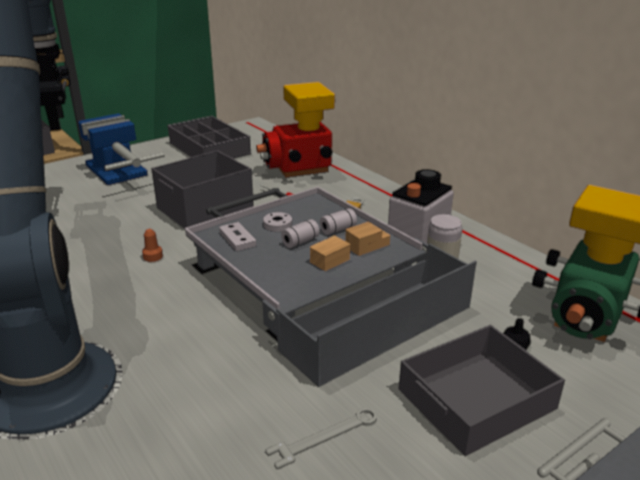

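The top view shows two offcuts at (345,218) and (347,258), two rollers at (308,220) and (307,259), the cover at (269,259) and a plate at (271,301). The tall bin is on the left at (145,270), the low tray on the right at (497,260), and the handle at (215,262). The nearest tools are the nozzle at (207,355), screwdriver, tin, knob and wrench.

```bash
cat >> h.py <<'E'
def objs(W,p,lo,hi,box,minA=60):
    x0,x1,y0,y1=box
    m=(W[...,2]>lo)&(W[...,2]<hi)&(W[...,0]>x0)&(W[...,0]<x1)&(W[...,1]>y0)&(W[...,1]<y1)
    n,l,s,c=cv2.connectedComponentsWithStats(m.astype(np.uint8),connectivity=4)
    for i in range(1,n):
        if s[i,4]<minA: continue
        q=W[l==i]; r=cv2.minAreaRect((q[:,:2]*1000).astype(np.float32))
        bp=cv2.boxPoints(r); e=[bp[1]-bp[0],bp[2]-bp[1]]; L=max(e,key=np.linalg.norm)
        print('px',c[i].round(),'n',s[i,4],'ctr',np.round(r[0]),'size',np.round(sorted(r[1])),'long-axis yaw %.3f'%(np.arctan2(L[1],L[0])%np.pi),'z %.3f med %.3f'%(q[:,2].max(),np.median(q[:,2])),'rgb',p[l==i].mean(0).round())
def go(x,y,z,yaw=None):
    s=telemetry.sense(); Rt=R.from_euler('xyz',s['ee_rot']).as_matrix()
    d=Rt.T@(np.array([x,y,z])-s['tool_pos'])*1000
    print('shift',d.round(1),'now',(s['tool_pos']*1000).round(1),'yaw %.3f'%s['ee_rot'][2], '' if yaw is None else 'roll %.3f'%(-((yaw-s['ee_rot'][2]+np.pi/2)%np.pi-np.pi/2)))
E
python3 - <<'E'
from h import *
W=np.load('top.npy'); p=cv2.imread('pics/top.png')[:,:,::-1]
B=(0.3,0.75,-.3,.3)
print('board parts');objs(W,p,.081,.2,(0.3,.75,-.12,.35),40)
print('boxes');objs(W,p,.03,.2,(0.2,.75,.25,.6),40);objs(W,p,.03,.2,(0.2,.75,-.6,-.24),40)
print('bench');objs(W,p,.01,.2,(0.15,.9,.15,.55),40)
for u,v in [(232,190),(234,334),(383,190),(379,330),(215,225),(215,262),(214,298),(300,300),(300,200)]: print(u,v,W[v,u].round(3))
E
```

```text
board parts
px [254. 255.] n 1498 ctr [532.  75.] size [351. 390.] long-axis yaw 1.584 z 0.100 med 0.089 rgb [154. 151. 148.]
px [345. 218.] n 650 ctr [630. -54.] size [46. 84.] long-axis yaw 3.106 z 0.123 med 0.114 rgb [205. 166. 103.]
px [308. 220.] n 507 ctr [629.  34.] size [40. 79.] long-axis yaw 3.096 z 0.124 med 0.112 rgb [171. 162. 160.]
px [346. 258.] n 570 ctr [532. -56.] size [47. 68.] long-axis yaw 0.102 z 0.119 med 0.111 rgb [205. 175. 108.]
px [306. 259.] n 514 ctr [530.  40.] size [42. 70.] long-axis yaw 0.076 z 0.120 med 0.111 rgb [173. 165. 162.]
px [269. 259.] n 534 ctr [533. 128.] size [60. 62.] long-axis yaw 3.129 z 0.099 med 0.092 rgb [180. 179. 177.]
px [270. 301.] n 738 ctr [432. 125.] size [46. 91.] long-axis yaw 1.428 z 0.100 med 0.092 rgb [191. 190. 190.]
boxes
px [120. 176.] n 143 ctr [742. 502.] size [16. 54.] long-axis yaw 1.573 z 0.108 med 0.071 rgb [100.  73.  65.]
px [103. 176.] n 73 ctr [744. 541.] size [16. 27.] long-axis yaw 1.338 z 0.092 med 0.084 rgb [166.  95.  57.]
px [213. 261.] n 486 ctr [530. 260.] size [ 19. 190.] long-axis yaw 0.004 z 0.098
[... 823 characters left out ...]
8. 195.] n 468 ctr [706. 347.] size [ 26. 199.] long-axis yaw 1.729 z 0.032 med 0.022 rgb [185.  85.  75.]
px [242. 261.] n 4436 ctr [530. 210.] size [119. 351.] long-axis yaw 0.003 z 0.100 med 0.077 rgb [135. 135. 133.]
px [140. 266.] n 3016 ctr [512. 433.] size [164. 201.] long-axis yaw 0.038 z 0.121 med 0.076 rgb [78. 75. 72.]
px [207. 355.] n 261 ctr [304. 284.] size [41. 44.] long-axis yaw 1.564 z 0.079 med 0.032 rgb [147.  94.  68.]
232 190 [0.726 0.232 0.004]
234 334 [0.355 0.208 0.091]
383 190 [ 0.717 -0.157  0.029]
379 330 [ 0.362 -0.132  0.089]
215 225 [0.615 0.257 0.094]
215 262 [0.526 0.256 0.091]
214 298 [0.44  0.257 0.085]
300 300 [0.434 0.054 0.079]
300 200 [0.68  0.053 0.075]
```

```bash
python3 - <<'E'
from h import *
go(.626,-.054,.20,3.106)
E
```

```text
shift [-602.3 -495.5   22.5] now [246.9 627.7 221.6] yaw 2.767 roll -0.339
```

```bash
python3 -m jog '[[-602,-495,0,-0.339],[-602,-495,0,-0.339],[-602,-495,0,-0.339],[-602,-495,0,-0.339],[-602,-495,0,-0.339],[-602,-495,0,-0.339],[-602,-495,0,-0.339],[-602,-495,0,-0.339],[-602,-495,0,-0.339],[-602,-495,0,-0.339]]' 68; python3 -c "
from h import *
go(.626,-.054,.20,3.106)"
```

```text
time_s: 1.1
tool_pos: [0.4906, 0.1893, 0.2224]
ee_rot: [3.142, -0.0, 3.106]
ft_force: [0.9, -0.1, -0.0]
gripper_width: 0.0675
gripper_force: 0.0
shift [-144.  -238.3   22.4] now [490.6 189.3 222.4] yaw 3.106 roll -0.000
```

```bash
python3 -m jog '[[-144,-238,22,0],[-144,-238,22,0],[-144,-238,22,0],[-144,-238,22,0],[-144,-238,22,0],[-144,-238,22,0],[-144,-238,22,0],[-144,-238,22,0]]'; python3 - <<'E'
from h import *
p,d,W=cloud('wrist'); save('w1',p)
objs(W,p,.083,.2,(.45,.75,-.12,.1)); go(.626,-.054,.083,3.106)
E
```

```text
time_s: 1.9
tool_pos: [0.6252, -0.052, 0.1998]
ee_rot: [3.141, -0.002, 3.105]
ft_force: [-0.6, 0.4, 0.7]
gripper_width: 0.068
gripper_force: 0.0
px [454.  86.] n 7935 ctr [530.  35.] size [39. 70.] long-axis yaw 0.070 z 0.117 med 0.112 rgb [163. 157. 157.]
px [303.  96.] n 8356 ctr [532. -60.] size [45. 66.] long-axis yaw 0.088 z 0.114 med 0.111 rgb [244. 226. 162.]
px [542.  93.] n 633 ctr [533.  97.] size [ 6. 34.] long-axis yaw 3.141 z 0.093 med 0.090 rgb [144. 138. 138.]
px [440. 233.] n 6013 ctr [624.  19.] size [62. 70.] long-axis yaw 3.102 z 0.200 med 0.112 rgb [183. 177. 177.]
px [314. 242.] n 7363 ctr [631. -57.] size [45. 81.] long-axis yaw 3.108 z 0.117 med 0.115 rgb [202. 168. 115.]
shift [ -1.2  -3.6 117. ] now [625.1 -50.5 200. ] yaw 3.107 roll 0.001
```

View pics/w1.png

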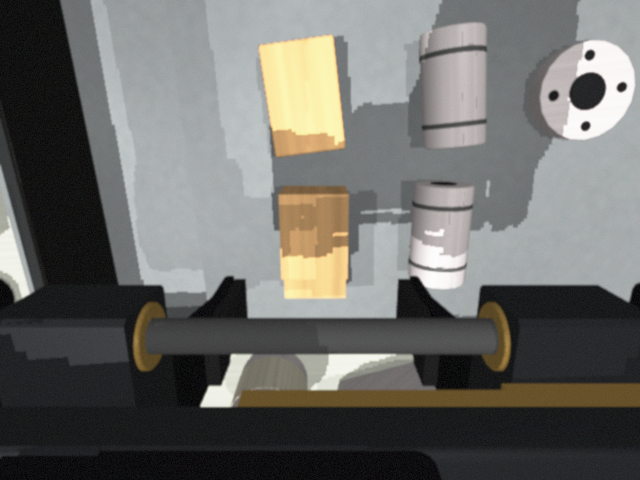

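The wrist view shows the notched offcut at (314,242), world (631,-57), and the other one at (303,96), world (532,-60). Both agree with the top view.

```bash
python3 -m jog '[[-2,-5,50,0],[-2,-5,90,0],[-2,-5,117,0],[-2,-5,117,0],[-2,-5,117,0]]' && python3 -m jog '[[0,0,0,0],[0,0,0,0],[0,0,0,0],[0,0,0,0],[0,0,0,0],[0,0,0,0]]' 25 && python3 -m jog '[[0,0,-50,0],[0,0,-100,0],[0,0,-130,0],[0,0,-130,0]]';  python3 -c "
from h import *
go(.557,.433,.20,3.17)"
```

```text
time_s: 2.45
tool_pos: [0.6276, -0.0552, 0.0841]
ee_rot: [3.141, 0.0, 3.108]
ft_force: [0.2, 0.4, -0.5]
gripper_width: 0.068
gripper_force: 0.0
time_s: 3.05
tool_pos: [0.6279, -0.0567, 0.0845]
ee_rot: [3.141, 0.001, 3.106]
ft_force: [-1.2, 1.2, 5.8]
gripper_width: 0.045
gripper_force: 30.0
time_s: 3.45
tool_pos: [0.6303, -0.0574, 0.2188]
ee_rot: [3.141, 0.01, 3.105]
ft_force: [0.3, 0.2, -1.2]
gripper_width: 0.0445
gripper_force: 30.0
shift [ 91.2 487.4  18. ] now [630.3 -57.4 218.8] yaw 3.105 roll -0.065
```

```bash
python3 -m jog '[[91,487,0,-0.065],[91,487,0,-0.065],[91,487,0,-0.065],[91,487,0,-0.065],[91,487,0,-0.065],[91,487,0,-0.065],[91,487,0,-0.065],[91,487,0,-0.065],[91,487,0,-0.065],[91,487,0,-0.065]]';  python3 -c "
from h import *
go(.557,.433,.075,3.17)"
```

```text
time_s: 4.45
tool_pos: [0.5523, 0.4353, 0.2116]
ee_rot: [-3.141, -0.002, -3.111]
ft_force: [0.9, 0.5, -1.2]
gripper_width: 0.045
gripper_force: 30.0
shift [ -5.   -2.3 136.6] now [552.3 435.3 211.6] yaw -3.111 roll 0.002
```

```bash
python3 -m jog '[[-5,-2,50,0],[-5,-2,100,0],[-5,-2,136,0],[-5,-2,136,0]]' && python3 -m jog '[[0,0,0,0],[0,0,0,0],[0,0,0,0]]' 62 && python3 -m jog '[[0,0,-50,0],[0,0,-100,0],[0,0,-130,0],[0,0,-130,0]]';  python3 -c "
from h import *
go(.532,-.059,.2,.088)"
```

```text
time_s: 4.85
tool_pos: [0.5542, 0.4277, 0.0693]
ee_rot: [-3.132, -0.012, -3.112]
ft_force: [-0.7, -0.3, -1.6]
gripper_width: 0.045
gripper_force: 30.0
time_s: 5.15
tool_pos: [0.5606, 0.4325, 0.0806]
ee_rot: [3.138, 0.004, -3.113]
ft_force: [-0.1, 0.1, -0.4]
gripper_width: 0.0588
gripper_force: 0.0
time_s: 5.55
tool_pos: [0.5622, 0.4336, 0.2167]
ee_rot: [3.132, 0.012, -3.113]
ft_force: [0.3, 1.1, 1.1]
gripper_width: 0.062
gripper_force: 0.0
shift [  44.5 -491.7   11.4] now [562.2 433.6 216.7] yaw -3.113 roll -0.059
```

```bash
python3 -m jog '[[44,-491,11,-0.059],[44,-491,11,-0.059],[44,-491,11,-0.059],[44,-491,11,-0.059],[44,-491,11,-0.059],[44,-491,11,-0.059],[44,-491,11,-0.059],[44,-491,11,-0.059],[44,-491,11,-0.059],[44,-491,11,-0.059]]' 68; python3 - <<'E'
from h import *
p,d,W=cloud('top'); save('t2',p)
objs(W,p,.083,.13,(.38,.67,-.12,.18))
objs(W,p,.006,.1,(.43,.59,.37,.50))
p,d,W=cloud('wrist')
objs(W,p,.083,.13,(.4,.7,-.12,.12),1000)
go(.532,-.059,.081,.088)
E
```

```text
time_s: 6.55
tool_pos: [0.529, -0.0637, 0.1976]
ee_rot: [-3.141, 0.002, -3.055]
ft_force: [0.4, -0.1, -0.5]
gripper_width: 0.0677
gripper_force: 0.0
px [307. 219.] n 451 ctr [625.  35.] size [40. 71.] long-axis yaw 3.095 z 0.123 med 0.112 rgb [186. 177. 175.]
px [304. 261.] n 346 ctr [530.  40.] size [39. 72.] long-axis yaw 0.132 z 0.121 med 0.112 rgb [147. 139. 137.]
px [269. 259.] n 527 ctr [533. 128.] size [60. 61.] long-axis yaw 0.029 z 0.100 med 0.092 rgb [193. 192. 191.]
px [270. 301.] n 732 ctr [431. 124.] size [45. 91.] long-axis yaw 1.444 z 0.102 med 0.092 rgb [185. 181. 180.]
px [149. 254.] n 716 ctr [554. 443.] size [73. 96.] long-axis yaw 1.570 z 0.054 med 0.042 rgb [191. 156. 102.]
px [591. 110.] n 5291 ctr [428.  99.] size [45. 47.] long-axis yaw 1.444 z 0.094 med 0.091 rgb [215. 212. 212.]
px [340. 246.] n 6622 ctr [532. -60.] size [45. 66.] long-axis yaw 0.090 z 0.113 med 0.111 rgb [227. 199. 145.]
px [474. 249.] n 5814 ctr [530.  35.] size [39. 71.] long-axis yaw 0.070 z 0.117 med 0.111 rgb [208. 204. 204.]
px [569. 255.] n 2270 ctr [529. 107.] size [26. 51.] long-axis yaw 3.141 z 0.094 med 0.091 rgb [219. 217. 217.]
shift [ -4.2   9.8 116.6] now [528.4 -68.7 197.6] yaw -3.065 roll -0.012
```

View pics/t2.png

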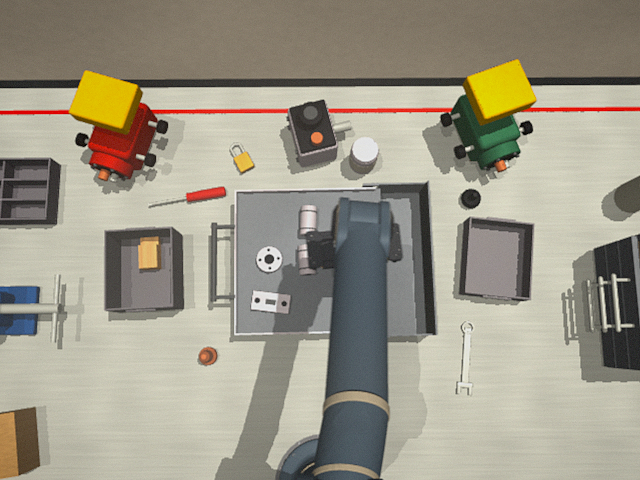

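The first offcut lies in the bin at (149,254).

```bash
python3 -m jog '[[0,0,0,0],[0,0,0,0],[0,0,0,0]]' 66; python3 -c "
from h import *
go(.532,-.060,.082,.088)"
```

```text
time_s: 6.95
tool_pos: [0.5296, -0.0588, 0.1967]
ee_rot: [3.141, 0.001, -3.05]
ft_force: [0.6, -0.0, 0.8]
gripper_width: 0.0663
gripper_force: 0.0
shift [ -2.2  -1.5 114.7] now [529.6 -58.8 196.7] yaw -3.050 roll 0.003
```

```bash
python3 -m jog '[[-2,-1,50,0],[-2,-1,90,0],[-2,-1,115,0],[-2,-1,115,0],[-2,-1,115,0]]' && python3 -m jog '[[0,0,0,0],[0,0,0,0],[0,0,0,0],[0,0,0,0],[0,0,0,0],[0,0,0,0]]' 25 && python3 -m jog '[[0,0,-50,0],[0,0,-100,0],[0,0,-130,0],[0,0,-130,0]]';  python3 -c "
from h import *
go(.468,.430,.21,.035)"
```

```text
time_s: 7.45
tool_pos: [0.5319, -0.0606, 0.0819]
ee_rot: [3.141, 0.0, -3.052]
ft_force: [0.9, -1.1, 0.9]
gripper_width: 0.0662
gripper_force: 0.0
time_s: 8.05
tool_pos: [0.532, -0.0615, 0.0825]
ee_rot: [3.141, 0.001, -3.053]
ft_force: [-1.3, 0.7, 7.1]
gripper_width: 0.0448
gripper_force: 30.0
time_s: 8.45
tool_pos: [0.5344, -0.0621, 0.2163]
ee_rot: [-3.141, 0.01, -3.054]
ft_force: [0.8, -0.3, -1.6]
gripper_width: 0.0446
gripper_force: 30.0
shift [ 23.  496.    5.7] now [534.4 -62.1 216.3] yaw -3.054 roll 0.053
```

```bash
python3 -m jog '[[23,496,0,0.053],[23,496,0,0.053],[23,496,0,0.053],[23,496,0,0.053],[23,496,0,0.053],[23,496,0,0.053],[23,496,0,0.053],[23,496,0,0.053],[23,496,0,0.053],[23,496,0,0.053]]'; python3 -m jog '[[0,0,0,0],[0,0,0,0],[0,0,0,0]]'; python3 -c "
from h import *
go(.467,.430,.075,.035)"
```

```text
time_s: 9.45
tool_pos: [0.4634, 0.4322, 0.21]
ee_rot: [-3.14, -0.002, -3.106]
ft_force: [1.9, -0.9, -0.4]
gripper_width: 0.0449
gripper_force: 30.0
time_s: 9.75
tool_pos: [0.4653, 0.4284, 0.2105]
ee_rot: [-3.139, -0.001, -3.108]
ft_force: [-0.1, -0.1, -0.8]
gripper_width: 0.0445
gripper_force: 30.0
shift [ -1.9   1.8 135.5] now [465.3 428.4 210.5] yaw -3.108 roll -0.002
```

```bash
python3 -m jog '[[-2,2,50,0],[-2,2,100,0],[-2,2,135,0],[-2,2,135,0],[-2,2,135,0]]' && python3 -m jog '[[0,0,0,0],[0,0,0,0],[0,0,0,0]]' 62 && python3 -m jog '[[0,0,-50,0],[0,0,-100,0],[0,0,-130,0],[0,0,-130,0],[0,0,-130,0]]';  python3 - <<'E'
from h import *
p,d,W=cloud('top'); objs(W,p,.006,.1,(.43,.59,.37,.50)); save('t3',p)
go(.530,.257,.2,0)
E
```

```text
time_s: 10.25
tool_pos: [0.4678, 0.4313, 0.0771]
ee_rot: [-3.141, 0.0, -3.109]
ft_force: [0.3, 0.6, -0.0]
gripper_width: 0.0448
gripper_force: 30.0
time_s: 10.55
tool_pos: [0.4677, 0.4333, 0.0786]
ee_rot: [3.139, 0.003, -3.107]
ft_force: [-0.6, -0.5, 1.3]
gripper_width: 0.0588
gripper_force: 0.0
time_s: 11.05
tool_pos: [0.4669, 0.4327, 0.2079]
ee_rot: [3.14, 0.002, -3.106]
ft_force: [-0.6, 0.1, -0.6]
gripper_width: 0.062
gripper_force: 0.0
px [151. 253.] n 473 ctr [560. 426.] size [61. 85.] long-axis yaw 0.893 z 0.052 med 0.042 rgb [184. 147.  94.]
px [149. 295.] n 316 ctr [456. 431.] size [61. 85.] long-axis yaw 2.305 z 0.050 med 0.038 rgb [116.  91.  64.]
shift [ -57.5 -177.3    6.4] now [466.3 432.2 206.3] yaw -3.106 roll 0.035
```

View pics/t3.png

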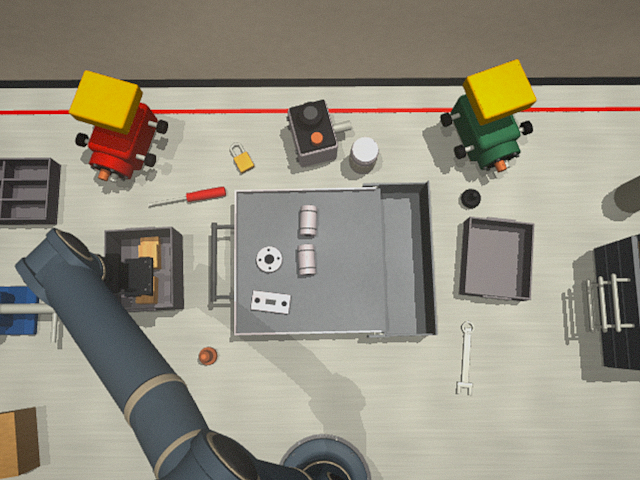

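Both offcuts are in the bin, at (151,253) and (149,295), and the rest of the board is unchanged. Next is the handle.

```bash
python3 -m jog '[[-57,-177,6,0.035],[-57,-177,6,0.035],[-57,-177,6,0.035],[-57,-177,6,0.035],[-57,-177,6,0.035],[-57,-177,6,0.035],[-57,-177,6,0.035]]' 36; python3 - <<'E'
from h import *
p,d,W=cloud('wrist'); objs(W,p,.065,.1,(.4,.65,.22,.30))
go(.530,.257,.066,0)
E
```

```text
time_s: 11.8
tool_pos: [0.5288, 0.259, 0.1995]
ee_rot: [3.142, -0.002, -3.139]
ft_force: [-0.6, 0.2, -0.4]
gripper_width: 0.0364
gripper_force: 0.0
px [317. 194.] n 4817 ctr [515. 243.] size [ 45. 162.] long-axis yaw 0.016 z 0.092 med 0.089 rgb [90. 92. 89.]
shift [ -1.4  -2.4 133.7] now [528.8 259.4 199.7] yaw -3.139 roll 0.003
```

```bash
python3 -m jog '[[-1,-1,50,0],[-1,-1,90,0],[-1,-1,120,0],[-1,-1,134,0],[-1,-1,134,0],[-1,-1,134,0]]' && python3 -m jog '[[0,0,0,0],[0,0,0,0],[0,0,0,0],[0,0,0,0],[0,0,0,0]]' 8; python3 - <<'E'
from h import *
s=telemetry.sense();y0,z0=s['tool_pos'][1:]
print(s['ee_rot'])
f=lambda t:np.array([.395*np.cos(t)-.012*np.sin(t),.395*np.sin(t)+.012*np.cos(t)])*1000
for t in (.04,.08,.12,.16,.2,.24,.28): print(t,(f(t)-f(0)).round(1))
E
```

```text
time_s: 12.45
tool_pos: [0.5316, 0.2578, 0.0675]
ee_rot: [3.14, 0.001, -3.14]
ft_force: [0.5, 0.4, 0.6]
gripper_width: 0.036
gripper_force: 0.0
time_s: 12.95
tool_pos: [0.5315, 0.2592, 0.0676]
ee_rot: [3.138, 0.002, -3.14]
ft_force: [-0.3, 4.5, 2.1]
gripper_width: 0.0131
gripper_force: 30.0
[ 3.13786101e+00  2.42394648e-03 -3.14001751e+00]
0.04 [-0.8 15.8]
0.08 [-2.2 31.5]
0.12 [-4.3 47.2]
0.16 [-7.  62.8]
0.2 [-10.3  78.2]
0.24 [-14.2  93.5]
0.28 [-18.7 108.7]
```

```bash
python3 -m jog '[[0,0,-4,0],[0,0,-8,0],[0,-1,-12,0],[0,-1,-16,0],[0,-1,-20,0],[0,-2,-24,0],[0,-2,-28,0],[0,-2,-32,0],[0,-3,-36,0],[0,-3,-40,0]]' && python3 -m jog '[[0,0,-2,0],[0,0,-4,0],[0,-1,-6,0],[0,-1,-8,0],[0,-1,-10,0],[0,-1,-10,0],[0,-1,-10,0],[0,-1,-10,0],[0,-1,-10,0],[0,-1,-10,0]]'; python3 - <<'E'
from h import *
p,d,W=cloud('top'); save('t4',p)
E
```

```text
time_s: 13.95
tool_pos: [0.5315, 0.2562, 0.106]
ee_rot: [3.138, 0.002, -3.14]
ft_force: [3.2, 5.2, -8.5]
gripper_width: 0.0132
gripper_force: 30.0
time_s: 14.95
tool_pos: [0.5315, 0.2548, 0.1162]
ee_rot: [3.138, 0.002, -3.14]
ft_force: [2.9, 6.6, -5.5]
gripper_width: 0.0131
gripper_force: 30.0
```

View pics/t4.png

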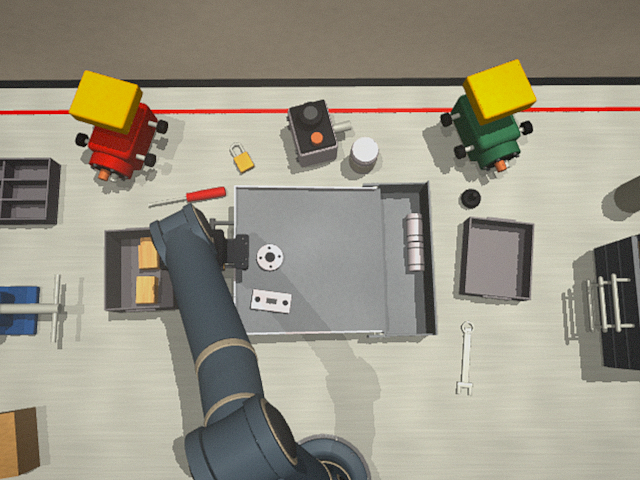

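At about 0.12 rad both rollers have rolled into the trough, at (413,228) and (415,258). The cover (270,257) and plate (271,301) have stayed on the board, so I lower it.

```bash
python3 -m jog '[[0,0,0,0],[0,0,0,0],[0,0,0,0],[0,0,5,0],[0,1,10,0],[0,1,15,0],[0,2,20,0],[0,2,25,0],[0,3,30,0],[0,3,35,0]]' && python3 -m jog '[[0,0,5,0],[0,1,10,0],[0,1,15,0],[0,1,15,0],[0,1,15,0]]' && python3 -m jog '[[0,0,0,0],[0,0,0,0],[0,0,0,0],[0,0,0,0]]' 36 && python3 -m jog '[[0,0,-40,0],[0,0,-80,0],[0,0,-120,0],[0,0,-150,0],[0,0,-150,0]]' ; python3 - <<'E'
from h import *
go(.532,.128,.2,0)
E
```

```text
time_s: 16.0
tool_pos: [0.5315, 0.2585, 0.0813]
ee_rot: [3.138, 0.002, -3.139]
ft_force: [2.7, 7.5, -4.4]
gripper_width: 0.0128
gripper_force: 30.0
time_s: 16.5
tool_pos: [0.5316, 0.2591, 0.0676]
ee_rot: [3.138, 0.002, -3.14]
ft_force: [0.6, 5.0, 2.3]
gripper_width: 0.013
gripper_force: 30.0
time_s: 16.9
tool_pos: [0.5307, 0.2554, 0.0661]
ee_rot: [-3.14, -0.001, 3.141]
ft_force: [0.6, -0.6, -1.0]
gripper_width: 0.0335
gripper_force: 0.0
time_s: 17.4
tool_pos: [0.5335, 0.2572, 0.2214]
ee_rot: [3.137, 0.008, 3.141]
ft_force: [0.5, -1.0, -0.0]
gripper_width: 0.0356
gripper_force: 0.0
shift [   1.6 -129.3   20.8] now [533.5 257.2 221.4] yaw 3.141 roll -0.001
```

```bash
python3 -m jog '[[2,-129,20,0],[2,-129,20,0],[2,-129,20,0],[2,-129,20,0],[2,-129,20,0],[2,-129,20,0],[2,-129,20,0]]' 82; python3 - <<'E'
from h import *
p,d,W=cloud('wrist'); objs(W,p,.083,.1,(.36,.67,-.1,.2),500)
p,d,W=cloud('top'); objs(W,p,.083,.1,(.36,.67,-.1,.2),50)
for v in (225,262,300): print(W[v,215].round(3))
go(.532,.127,.0775,0)
E
```

```text
time_s: 18.1
tool_pos: [0.5288, 0.1292, 0.1963]
ee_rot: [3.141, -0.0, -3.139]
ft_force: [-0.3, -0.4, -0.4]
gripper_width: 0.0796
gripper_force: 0.0
px [310.  91.] n 10121 ctr [431. 121.] size [45. 90.] long-axis yaw 1.441 z 0.094 med 0.091 rgb [225. 225. 225.]
px [317. 241.] n 5583 ctr [533. 126.] size [61. 61.] long-axis yaw 1.176 z 0.093 med 0.091 rgb [173. 169. 169.]
px [340. 331.] n 73 ctr [362. -30.] size [  2. 138.] long-axis yaw 1.565 z 0.095 med 0.090 rgb [201. 196. 194.]
[0.523 0.176 0.539]
[0.496 0.217 0.308]
[0.435 0.255 0.087]
shift [ -3.1  -1.9 118.9] now [528.9 128.9 196.4] yaw -3.139 roll 0.002
```

```bash
python3 -m jog '[[-4,-2,50,0],[-4,-2,90,0],[-4,-2,112,0],[-4,-2,118,0],[-4,-2,118,0]]' && python3 -m jog '[[0,0,0,0],[0,0,0,0],[0,0,0,0],[0,0,0,0],[0,0,0,0]]' 45 && python3 -m jog '[[0,0,-40,0],[0,0,-80,0],[0,0,-120,0],[0,0,-120,0]]' ; python3 - <<'E'
from h import *
go(.580,-.433,.2,-.06)
E
```

```text
time_s: 18.7
tool_pos: [0.5328, 0.1261, 0.0781]
ee_rot: [-3.141, -0.001, -3.141]
ft_force: [-0.6, -0.6, -0.3]
gripper_width: 0.0821
gripper_force: 0.0
time_s: 19.2
tool_pos: [0.5336, 0.1259, 0.0796]
ee_rot: [3.141, 0.002, -3.141]
ft_force: [-0.2, 0.4, 5.7]
gripper_width: 0.061
gripper_force: 30.0
time_s: 19.6
tool_pos: [0.5364, 0.1264, 0.204]
ee_rot: [3.138, 0.011, 3.141]
ft_force: [0.5, -0.0, -2.4]
gripper_width: 0.0611
gripper_force: 30.0
shift [ -43.7 -559.4    2.5] now [536.4 126.4 204. ] yaw 3.141 roll 0.060
```

```bash
python3 -m jog '[[-44,-559,0,0.1],[-44,-559,0,0.1],[-44,-559,0,0.1],[-44,-559,0,0.1],[-44,-559,0,0.1],[-44,-559,0,0.1],[-44,-559,0,0.1],[-44,-559,0,0.1],[-44,-559,0,0.1],[-44,-559,0,0.1]]'; python3 - <<'E'
from h import *
go(.582,-.438,.2,-.1)
E
```

```text
time_s: 20.6
tool_pos: [0.5716, -0.3743, 0.1969]
ee_rot: [3.14, -0.002, 3.042]
ft_force: [1.2, 0.9, -1.2]
gripper_width: 0.0611
gripper_force: 30.0
shift [-16.7 -62.4  -3.2] now [ 571.6 -374.3  196.9] yaw 3.042 roll 0.000
```

```bash
python3 -m jog '[[-16,-60,0,0],[-16,-60,0,0],[-16,-60,0,0],[-16,-60,0,0]]' && python3 - <<'E'
from h import *
go(.582,-.436,.02,-.1)
E
```

```text
time_s: 21.0
tool_pos: [0.5822, -0.4322, 0.197]
ee_rot: [3.139, -0.002, 3.043]
ft_force: [0.7, -0.3, -1.5]
gripper_width: 0.0612
gripper_force: 30.0
shift [ -0.5  -4.3 177. ] now [ 582.2 -432.2  197. ] yaw 3.043 roll 0.001
```

```bash
python3 -m jog '[[0,-3,50,0],[0,-3,100,0],[0,-3,145,0],[0,-3,174,0],[0,-3,176,0],[0,-3,176,0]]' && python3 -m jog '[[0,0,0,0],[0,0,0,0],[0,0,0,0]]' 78 && python3 -m jog '[[0,0,-40,0],[0,0,-80,0],[0,0,-130,0],[0,0,-180,0],[0,0,-180,0]]' ; python3 - <<'E'
from h import *
print(telemetry.sense()['joint_pos'].round(2))
p,d,W=cloud('top'); objs(W,p,.083,.1,(.37,.68,-.1,.2),50); save('t5',p)
go(.431,.121,.2,1.441)
E
```

```text
time_s: 21.6
tool_pos: [0.5828, -0.4351, 0.0227]
ee_rot: [3.14, -0.0, 3.044]
ft_force: [-0.3, -0.1, -1.1]
gripper_width: 0.0611
gripper_force: 30.0
time_s: 21.9
tool_pos: [0.5831, -0.4378, 0.0249]
ee_rot: [-3.14, 0.003, 3.042]
ft_force: [1.5, -0.0, 0.3]
gripper_width: 0.0751
gripper_force: 0.0
time_s: 22.4
tool_pos: [0.5854, -0.4407, 0.2134]
ee_rot: [-3.133, 0.016, 3.042]
ft_force: [0.3, -1.4, 0.9]
gripper_width: 0.0782
gripper_force: 0.0
[ 0.39  0.57  0.31  1.42 -0.18  1.16  2.2 ]
px [270. 301.] n 728 ctr [431. 125.] size [45. 90.] long-axis yaw 1.439 z 0.099 med 0.092 rgb [204. 203. 202.]
shift [208.2 542.2   4.2] now [ 583.9 -439.3  209.1] yaw 3.041 roll -1.541
```

View pics/t5.png

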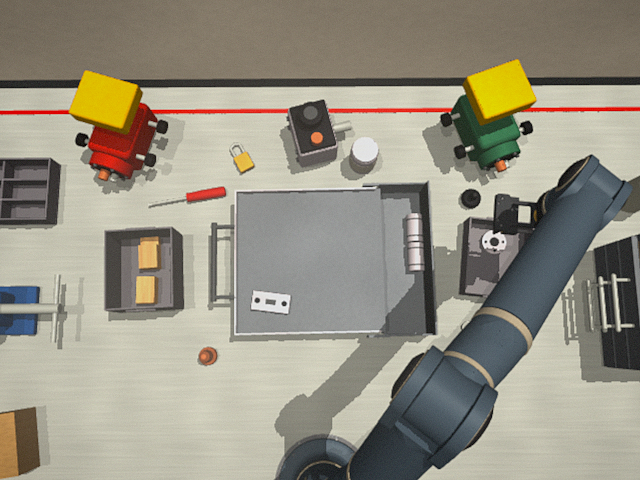

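The cover is in the tray at (494,242) and the plate is still at (271,301).

```bash
python3 -m jog '[[208,542,0,1.6],[208,542,0,1.6],[208,542,0,1.6],[208,542,0,1.6],[208,542,0,1.6],[208,542,0,1.6],[208,542,0,1.6],[208,542,0,1.6],[208,542,0,1.6],[208,542,0,1.6]]' 66; python3 - <<'E'
from h import *
print(telemetry.sense()['joint_pos'].round(2))
go(.431,.122,.2,1.441)
E
```

```text
time_s: 23.45
tool_pos: [0.4608, 0.0083, 0.2023]
ee_rot: [-3.141, -0.0, 1.66]
ft_force: [0.1, -0.2, 0.7]
gripper_width: 0.066
gripper_force: 0.0
[-0.52  0.14  0.46  2.07 -0.08  0.95  0.07]
shift [115.9 -19.6   2.4] now [460.8   8.3 202.3] yaw 1.660 roll 0.219
```

```bash
python3 -m jog '[[116,-20,0,0.219],[116,-20,0,0.219],[116,-20,0,0.219],[116,-20,0,0.219],[116,-20,0,0.219],[116,-20,0,0.219]]'; python3 - <<'E'
from h import *
p,d,W=cloud('wrist'); objs(W,p,.083,.1,(.37,.67,-.1,.2),500)
go(.431,.122,.0775,1.441)
E
```

```text
time_s: 24.05
tool_pos: [0.4314, 0.1189, 0.2025]
ee_rot: [-3.141, 0.0, 1.443]
ft_force: [-0.1, 0.1, -0.2]
gripper_width: 0.0661
gripper_force: 0.0
px [321. 227.] n 7336 ctr [431. 122.] size [45. 90.] long-axis yaw 1.441 z 0.094 med 0.091 rgb [204. 201. 201.]
shift [  3.2  -0.8 125. ] now [431.5 118.8 202.5] yaw 1.443 roll 0.002
```

```bash
python3 -m jog '[[3,-1,50,0],[3,-1,90,0],[3,-1,118,0],[3,-1,124,0],[3,-1,124,0]]' && python3 -m jog '[[0,0,0,0],[0,0,0,0],[0,0,0,0],[0,0,0,0],[0,0,0,0],[0,0,0,0]]' 30 && python3 -m jog '[[0,0,-40,0],[0,0,-80,0],[0,0,-125,0],[0,0,-125,0]]' ; python3 - <<'E'
from h import *
p,d,W=cloud('top'); objs(W,p,.012,.04,(.46,.62,-.5,-.37),50)
for v,u in [(222,468),(222,531),(296,525),(292,461)]: print(W[v-2:v+3,u-2:u+3,:].reshape(-1,3)[np.nanargmax(W[v-2:v+3,u-2:u+3,2])].round(3))
go(.494,-.428,.2,1.456)
E
```

```text
time_s: 24.6
tool_pos: [0.4307, 0.1223, 0.0783]
ee_rot: [-3.14, 0.001, 1.443]
ft_force: [0.3, 0.6, 0.7]
gripper_width: 0.066
gripper_force: 0.0
time_s: 25.2
tool_pos: [0.4314, 0.1236, 0.0796]
ee_rot: [3.14, -0.001, 1.446]
ft_force: [-0.6, -0.9, 6.9]
gripper_width: 0.0447
gripper_force: 30.0
time_s: 25.6
tool_pos: [0.4342, 0.1246, 0.2089]
ee_rot: [3.132, -0.007, 1.446]
ft_force: [0.5, 1.0, -1.8]
gripper_width: 0.0449
gripper_force: 30.0
px [493. 241.] n 471 ctr [ 584. -434.] size [60. 61.] long-axis yaw 2.196 z 0.031 med 0.020 rgb [187. 187. 188.]
[ 0.63  -0.363  0.063]
[ 0.622 -0.519  0.061]
[ 0.439 -0.489  0.064]
[ 0.454 -0.344  0.048]
shift [-540.1  130.1    4.5] now [432.2 124.1 206.2] yaw 1.446 roll -0.010
```

```bash
python3 -m jog '[[-540,130,0,-0.01],[-540,130,0,-0.01],[-540,130,0,-0.01],[-540,130,0,-0.01],[-540,130,0,-0.01],[-540,130,0,-0.01],[-540,130,0,-0.01],[-540,130,0,-0.01],[-540,130,0,-0.01],[-540,130,0,-0.01]]'; python3 - <<'E'
from h import *
go(.495,-.428,.2,1.456)
E
```

```text
time_s: 26.65
tool_pos: [0.4851, -0.3745, 0.2012]
ee_rot: [-3.138, -0.002, 1.456]
ft_force: [0.8, 1.2, -1.2]
gripper_width: 0.0447
gripper_force: 30.0
shift [-52.  16.   1.] now [ 485.1 -374.5  201.2] yaw 1.456 roll -0.000
```

```bash
python3 -m jog '[[-52,16,0,0],[-52,16,0,0],[-52,16,0,0],[-52,16,0,0],[-52,16,0,0],[-52,16,0,0]]'; python3 - <<'E'
from h import *
go(.495,-.430,.023,1.456)
E
```

```text
time_s: 27.25
tool_pos: [0.4965, -0.4253, 0.2035]
ee_rot: [3.142, -0.001, 1.458]
ft_force: [0.9, -0.0, -1.6]
gripper_width: 0.0448
gripper_force: 30.0
shift [ -5.1  -1.  180.5] now [ 496.5 -425.3  203.5] yaw 1.458 roll 0.002
```

```bash
python3 -m jog '[[-4,-2,50,0],[-4,-2,100,0],[-4,-2,140,0],[-4,-2,160,0],[-4,-2,175,0],[-4,-2,180,0],[-4,-2,180,0]]' && python3 -m jog '[[0,0,0,0],[0,0,0,0],[0,0,0,0]]' 53 && python3 -m jog '[[0,0,-40,0],[0,0,-80,0],[0,0,-130,0],[0,0,-180,0],[-60,0,-200,0],[-110,0,-200,0],[-150,0,-200,0],[-150,0,-200,0],[-150,0,-200,0]]' ; python3 - <<'E'
from h import *
for n in ('top','side'):
    p,d,W=cloud(n); save(n+'6',p)
    if n=='top': objs(W,p,.012,.04,(.46,.62,-.5,-.37),50)
E
```

```text
time_s: 27.95
tool_pos: [0.4939, -0.4307, 0.024]
ee_rot: [3.141, 0.0, 1.456]
ft_force: [1.0, -0.1, -1.9]
gripper_width: 0.0446
gripper_force: 30.0
time_s: 28.25
tool_pos: [0.4942, -0.4315, 0.0251]
ee_rot: [3.139, 0.001, 1.456]
ft_force: [-0.1, -0.5, 0.1]
gripper_width: 0.0525
gripper_force: 0.0
time_s: 29.15
tool_pos: [0.4745, -0.5816, 0.2237]
ee_rot: [-3.141, 0.001, 1.452]
ft_force: [0.4, 0.5, 0.0]
gripper_width: 0.0529
gripper_force: 0.0
px [493. 241.] n 467 ctr [ 584. -434.] size [60. 61.] long-axis yaw 2.008 z 0.029 med 0.020 rgb [189. 189. 189.]
px [493. 277.] n 657 ctr [ 494. -430.] size [46. 93.] long-axis yaw 1.441 z 0.030 med 0.020 rgb [196. 195. 196.]
```

View pics/top6.png

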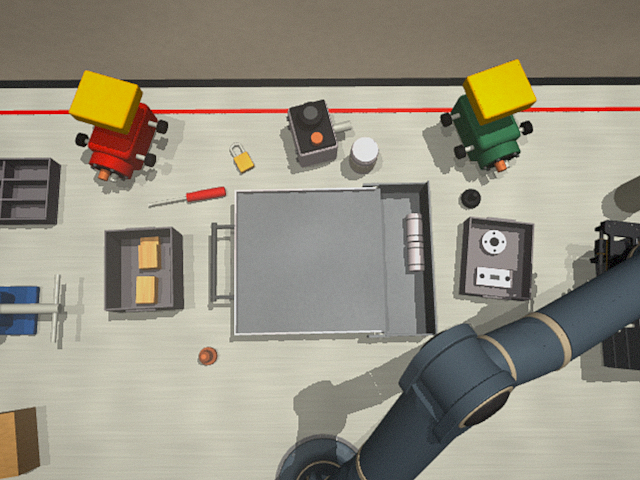

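View pics/side6.png

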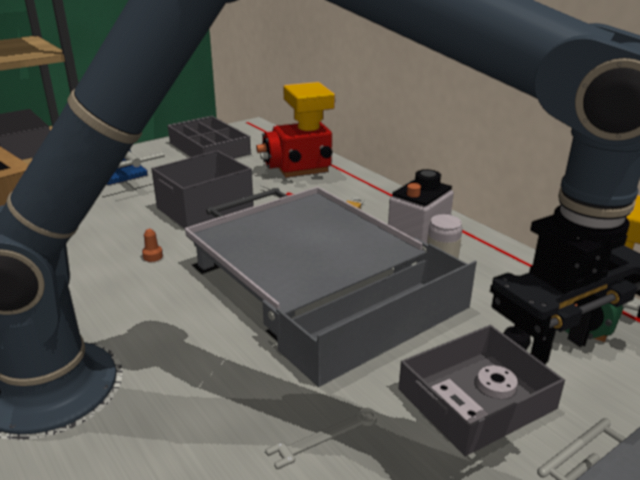

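Both flat parts are in the tray at (493,241) and (493,277), the offcuts are in the bin, the rollers are in the trough, and the board is level and empty. The tools look untouched, so I hand in.

```bash
python3 -m jog '[[0,0,-30,0],[0,0,-30,0],[0,0,-30,0]]'; python3 -c "
from h import *
print(order.sign_off())"
```

```text
time_s: 29.55
tool_pos: [0.4776, -0.5786, 0.2548]
ee_rot: [3.14, 0.0, 1.458]
ft_force: [0.5, -0.2, -0.5]
gripper_width: 0.0532
gripper_force: 0.0
the job is handed in; nothing more can be done
None
```

The job is handed in (the hand-in returned no verdict): both offcuts are in the scrap bin, both rollers in the trough, the plate and cover in the parts tray, the board is level, and the final pictures show the tools undisturbed.

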